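Park the tray's index plunger and swing the drinks tray out

ROBOT

A 6-joint arm with a two-finger parallel gripper is mounted at the origin on the work surface. World frame = base frame: x ahead of the robot, y to its left, z up, the work surface at z = 0. Lengths are in m, angles in rad, forces in N, time in s.
With the tool pointing down it reaches from about 0.25 to 0.725 m from the base axis. Payload 4 kg.
Tool frame: the origin (TCP) lies between the finger pads; the fingertips stand 11 mm ahead of it and the grasp point (between the pads) lies 8 mm behind it (bot.tip_extent is the distance from the TCP to the fingertips, in m); z points along the fingers, y is the line along which they close (so a half turn about z gives the same grasp; the last joint's range is limited). The gripper opens to 85 mm and grips with 20 to 120 N. Pads are 22 mm wide; open, the fingers measure 114 mm over their backs; the gripper's body (76 mm by 85 mm) begins 54 mm behind the grasp point. The pads swing forward as they close: fully open they stand 13 mm farther back than shut.
Start: joints at [-1.213, 0.241, 0.005, 1.335, 0, 1.571], TCP at [0.175, -0.468, 0.242] pointing down, gripper open.
Joint ranges: [-2.72, 2.72], [-1.05, 1.87], [-1.09, 1.28], [-1.99, 2.15], [-1.42, 1.44], [-3.14, 3.14]. Speed limits (rad/s): [2.79, 2.79, 3.14, 3.14, 3.14, 3.14].

INTERFACE

Orientations are given as a unit quaternion [x, y, z, w].
In Python, from workcell import bot gives the robot as it stands. The module is installed in compiled form; this text tells all that it offers.
- The arm moves only by the tool drive_tool, never from a script. Its argument "rows" is a list of rows, each an object of numbers: "dx", "dy", "dz": the shift along the tool's x, y, z in units of 50 mm (1.0 is 50 mm); "wx", "wy", "wz": the turn, a rotation vector about the tool's x, y, z in units of 5 degrees (1.0 is 5 degrees); "hand": the finger opening in mm, from 0 to 85.4. A call has 1 to 20 rows; each row is the pose to reach, as a shift and turn from the pose commanded when the call began, along the tool's axes at that moment; what a row does not reach only later rows make up. A row lasts 1/10 s, in which the tool goes at most 50 mm and 8.59 degrees, less where a joint would pass 70% of its speed; a pose out of reach is approached as far as the arm can. A call with a gripper value outside its range is refused whole. The fingers move at their own pace and stop on an object; the grip force is fixed at half the most. Time passes only in rows, so rows that repeat a pose let the fingers close. It gives the time, the measured TCP pose, the force, the opening and the grip force at its end, in the units of the state.
- bot.get_obs(): the state, without advancing time (a new reading comes with each control period).
- bot.camera(name): name is "side" or "top" or "wrist"; returns the picture (400x640x3 uint8, red, green, blue); there is no depth.
- bot.get_calibration(name): a dict with "vfov" (degrees; the focal length in pixels is half the picture's height over the tangent of half this angle, whatever the lens; pixels are square), "cx", "cy" (the principal point, pixels), "origin" and "rotation" of the camera in the world; the wrist camera has in their place "mount" (4x4, takes a point from camera to tool coordinates, whose origin is the TCP and whose axes are the flange's). Camera axes: x right, y up, looking along -z (the intrinsics and any distortion apply to the point x, -y, -z); pixel columns grow to the right and rows downward; lengths in m; the calibration is good to about 2 mm. A picture is of the moment at which its call begins: read the wrist's pose just before it. get_calibration takes no time and is no camera call.
- bot.job_done(): hands the job in; it is judged then, once.
Trained networks look in the newest picture that a camera, given by its name, has taken for a name from the list of things; names that differ only in an ending like _2 or _b are one class to them, and where a whole thing is asked for, a point or a joint stands for the part that bears it (a point fixed in the world has none). Each returns a list of dicts, best first, with "score" (0 to 1); they miss things now and then, are a little off and sometimes report something else, mostly with a low value. They report only what shows in the picture. A call takes as long as a camera call. They do not tell look-alikes from the thing itself.
- bot.look_for(camera, thing): "extent" ([centre column, centre row, width, height] in pixels, round what is visible of it).
- bot.outline_of(camera, thing): "region" (400x640 bool, what is visible of it) and "extent" ([centre column, centre row, width, height] in pixels, round what is visible of it).
The state is a dict: "clock": time; "joint_pos": joint angles; "joint_vel": joint speeds; "tau": joint torques, N m; "eef_pos": TCP position; "tool_rot": TCP orientation; "ft_force": force on the tool from outside, world axes, zero at the start; "ft_torque": the same for the moment, N m; "grip_width": finger opening in m; "grasp_force": force on a finger pad.
Only numpy, scipy, OpenCV 4.12 (cv2) and the standard library are available. Lean on these libraries where they do the work, as an engineer would, in place of code of your own. Each camera call takes 0.05 s, during which the arm holds its last target. There are 200 camera calls.

TASK

Free the swing-out drinks tray for the game: pull up the sprung index plunger, turn its knob and set it down in its rest notch so that it stays retracted by itself when you let go. Then swing the tray out by its grip post until its arm rests against the rubber buffer, with the cobalt glass still standing on it; be gentle, do not force the plunger in its sleeve or lean hard on the buffer, and leave the other things on the table alone.

Things in the scene. Friction and masses are not known exactly. Their poses are not given: they have to be found in the camera images.
- stand: Weighted swing-tray stand, fixed: dark round steel base, 240 mm across, 14 mm thick. Origin: centre of its underside, on the upright pivot axis of the tray arm (hub top 56 mm above the table). +x: where the arm points when swung fully out; +y: where it points when stowed, as at the start. A bracket (44 mm wide, top 66 mm up) carries the plunger 60 mm from the pivot, towards (-x, -y).
- buffer (a point): Centre of the black rubber buffer post (18 mm thick, from 14 to 44 mm above the table), 106 mm from the pivot, against whose side the arm comes to rest when it is fully out. A second such buffer stands by the stowed arm.
- index_plunger: Sprung index plunger, axis upright, on the bracket. Origin: centre of its black round knob (46 mm across, 26 mm high), 101 mm above the table while the pin is home; it rises with the knob, its axes do not turn with it. 10 mm up it just clears the sleeve's lands; a shoulder stops it hard at 13 mm. Spring: 5 N down when home, 8 N at 7 mm, 9.5 N at 10 mm.
- sleeve_top (a point): Centre of the top of the plunger's fixed steel sleeve (38 mm across), 85.5 mm above the table, under the knob. It is crenellated; the knob's 3 mm square cross key stands in two wide deep slots while the pin is home, where the knob has free play of about 28 degrees either way. Where in that play it starts is not known, so the turn must be felt.
- sleeve_foot (a point): Centre of the sleeve's foot, 66 mm above the table. Rest notches: lift over 10 mm and turn either way; past a land the key comes over a notch 3 mm deep, 28 to 90 degrees from where the knob started; it drops in over 7 degrees of turn only, then land again. On a land the land carries the spring; over a notch the hand feels it again. In a notch the plunger stays, 7 mm up; on a land it is not parked.
- tray_arm: Swinging arm with index disc (160 mm across) and dark wooden tray. Origin: on the pivot axis at table height; +x along the arm to the tray. Once the pin is out it turns 90 degrees clockwise seen from above, from the stand's +y to its +x. The hinge is stiff (0.12 N m) and stays where left. Arm 28 mm wide, top 45 mm up; tray 130 x 120 mm, centred 215 mm from the pivot, rim 64 mm up.
- tray_grip (a point): Middle of the bare part of the upright grip post on the arm, 115 mm from the pivot, 75 mm above the table: a 16 mm steel post from 45 to 85 mm above the table with a black cap, 22 mm across, from 85 to 97 mm. The arm is swung by it.
- tray_middle (a point): Middle of the tray's floor, 54 mm above the table; moves with the arm.
- glass: Empty cobalt-blue tumbler, 68 mm across its mouth, 85 mm high, standing loose near the middle of the tray. Origin: centre of its underside; its z axis is its upright axis.
- domino_box: Clear acrylic domino box with a shut hinged flap and three dominoes in it, 160 x 100 x 54 mm. Origin: centre of its underside. Leave alone.
- ashtray: Terracotta ceramic ashtray, 104 mm across, 30 mm high. Origin: centre of its underside. Leave alone.
- lighter_holder: Stainless steel holder with a red lighter, 60 mm across the foot, 87 mm high. Origin: centre of its underside. Leave alone.
- domino1: Black domino lying on the table, 48 x 24 x 10 mm. Origin: centre of its underside. Leave alone.
- domino2: Black domino like domino1. Leave alone.
- domino3: Black domino like domino1. Leave alone.
Things that resemble listed ones, but are neither listed nor needed, are in the scene too. Of the things like the glass, leave any that is green; of the rest the larger one is meant.

How it is judged:
On the way:
1. the plunger stays retracted in a rest notch, let go, with the tray still stowed (z of index_plunger in the frame of stand between 0.1065 and 0.1092 m and contact force between the fingers and index_plunger below 0.1 N and angle between the x axis of tray_arm and the x axis of stand, either way round above 1.4 rad), for 0.3 s.
At the end, for the whole second after the job is handed in: The plunger sits in a rest notch by itself (5.5 to 8.2 mm above its home height); the tray arm lies fully out against its buffer, within 0.02 rad (about 2 mm at the grip post) of the stand's +x axis, and is still; the glass stands upright (within 0.1 rad) on the tray, within 35 mm of its middle (z of index_plunger in the frame of stand between 0.1065 and 0.1092 m and angle between the x axis of tray_arm and the x axis of stand, either way round below 0.02 rad and angular speed of tray_arm below 0.02 rad/s and angle between glass's own z axis and vertical below 0.1 rad and distance between glass and tray_middle below 0.035 m); the robot touches nothing.
It fails at once if the plunger is forced in its sleeve (over 30 N against lands, notch or end stop) (contact force between index_plunger and stand above 30 N).
It fails at once if the tray arm is wrenched against the pin (over 30 N) (contact force between index_plunger and tray_arm above 30 N).
It fails at once if the tray arm is forced against a buffer (over 40 N) (contact force between tray_arm and stand above 40 N).
It fails at once if the glass is tipped (angle between glass's own z axis and vertical above 0.35 rad).
It fails at once if another thing on the table is shifted by over 15 mm (distance of any of domino_box, ashtray, lighter_holder, domino1, domino2, domino3 from where it was at the start of the episode above 0.015 m).
It also fails if it takes over 72 s, if anything falls off the work surface, if the arm or the gripper's body presses on something with over 40 N, if the wrist force passes 120 N, or if a joint passes its speed limit or range.

## Working session

There is one attempt and no reset: what is moved stays moved. The work goes in short steps, Python scripts to look and compute and a tool call to move; the robot and the scene stay as the last step left them, time stands still between calls to the robot, and variables do not carry over. Pictures are saved under pics/ and viewed, at most 10 in all, crops included, and the job is handed in when it is done.

Besides the shell and the picture viewer there is one more tool, called after ">>>" as name(argument=value, ...), one argument or row to a line, values as JSON. drive_tool: Moves the arm, as the interface text tells. Its arguments: {"type":"object","properties":{"rows":{"type":"array","items":{"type":"object","properties":{"dx":{"type":"number"},"dy":{"type":"number"},"dz":{"type":"number"},"wx":{"type":"number"},"wy":{"type":"number"},"wz":{"type":"number"},"hand":{"type":"number"}}}}},"required":["rows"]}

```bash
mkdir -p pics
cat > h.py <<'E'
import numpy as np, cv2
from workcell import bot
from scipy.spatial.transform import Rotation as R
def shot(c,name=None):
    p=bot.camera(c)
    if name: cv2.imwrite(f'pics/{name}.png',p[:,:,::-1])
    return p
E
python3 - <<'E'
from h import *
for c in ('top','side'):
    k=bot.get_calibration(c); print(c,k)
    shot(c,c+'0')
    for t in ('stand','index_plunger','tray_arm','tray_grip','glass','domino_box','lighter_holder','ashtray'):
        print(t,[(round(d['score'],2),np.round(d['extent'],1).tolist()) for d in bot.look_for(c,t)])
a=cv2.imread('pics/top0.png');b=cv2.imread('pics/side0.png')
print(bot.get_calibration('wrist'),bot.tip_extent,bot.get_obs()['tool_rot'])
E
```

```text
top {'vfov': 50.28555863732134, 'cx': 317.5917080919928, 'cy': 198.92289335140495, 'origin': array([0.33973256, 0.01861001, 1.29454157]), 'rotation': array([-0.06863393,  0.05373217,  0.70467357, -0.70415722])}
stand [(0.56, [280.1, 190.8, 131.5, 107.1])]
index_plunger [(0.63, [230.1, 261.5, 48.1, 62.0]), (0.62, [313.4, 215.5, 15.7, 20.6]), (0.23, [490.0, 226.5, 36.3, 32.0])]
tray_arm [(0.7, [275.6, 179.8, 115.1, 91.3]), (0.62, [283.5, 188.2, 126.4, 107.2]), (0.24, [228.1, 261.9, 46.6, 61.9])]
tray_grip [(0.94, [276.9, 181.6, 119.2, 88.0])]
glass [(0.84, [194.8, 146.8, 27.9, 20.9]), (0.75, [244.3, 159.8, 32.7, 25.9]), (0.53, [195.7, 175.9, 21.6, 14.4]), (0.53, [162.6, 213.2, 18.8, 16.2])]
domino_box [(0.65, [229.1, 262.2, 50.6, 65.8]), (0.62, [283.9, 188.7, 129.5, 102.4])]
lighter_holder [(0.63, [165.5, 215.4, 20.2, 16.6]), (0.55, [414.5, 255.5, 21.4, 17.8])]
ashtray [(0.82, [491.4, 227.5, 35.5, 31.6]), (0.55, [313.8, 216.1, 15.6, 19.4]), (0.46, [281.0, 189.1, 130.2, 102.0])]
side {'vfov': 42.44985675277979, 'cx': 317.64088661011345, 'cy': 199.6989506990936, 'origin': array([-0.05153
[... 538 characters left out ...]
.4, 25.6, 35.6])]
domino_box [(0.61, [307.5, 305.6, 72.0, 62.0]), (0.59, [232.3, 226.1, 28.6, 40.9])]
lighter_holder [(0.81, [212.7, 337.8, 19.8, 24.9])]
ashtray [(0.75, [415.1, 128.5, 26.1, 24.8])]
{'vfov': 71.06970480228219, 'cx': 320.22513423375796, 'cy': 200.3050573525379, 'mount': array([[ 1.17460472e-04,  9.57046835e-01,  2.89933342e-01,
         7.64491837e-02],
       [ 9.99999993e-01, -1.08199199e-04, -4.79723039e-05,
         1.11992323e-03],
       [-1.45411862e-05,  2.89933345e-01, -9.57046841e-01,
        -1.31307586e-01],
       [ 0.00000000e+00,  0.00000000e+00,  0.00000000e+00,
         1.00000000e+00]])} 0.011 [ 9.84040108e-01  1.77946809e-01 -4.19577644e-06 -6.55865645e-07]
```

Run:
```python
import cv2,numpy as np
a=cv2.imread('pics/top0.png')[100:300,130:430];b=cv2.imread('pics/side0.png')[140:360,130:430]
cv2.imwrite('pics/t1.png',cv2.resize(a,(800,533),interpolation=cv2.INTER_CUBIC))
cv2.imwrite('pics/s1.png',cv2.resize(b,(800,587),interpolation=cv2.INTER_CUBIC))
```

```text
(no output)
```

View pics/t1.png

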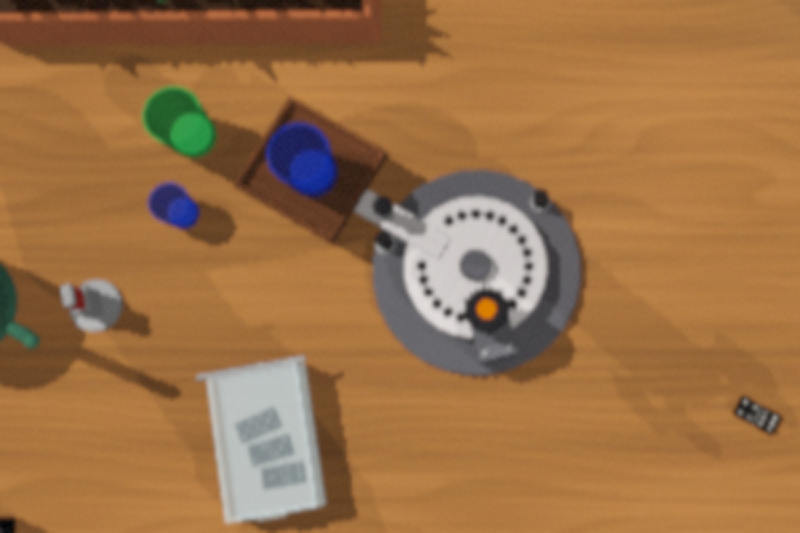

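View pics/s1.png

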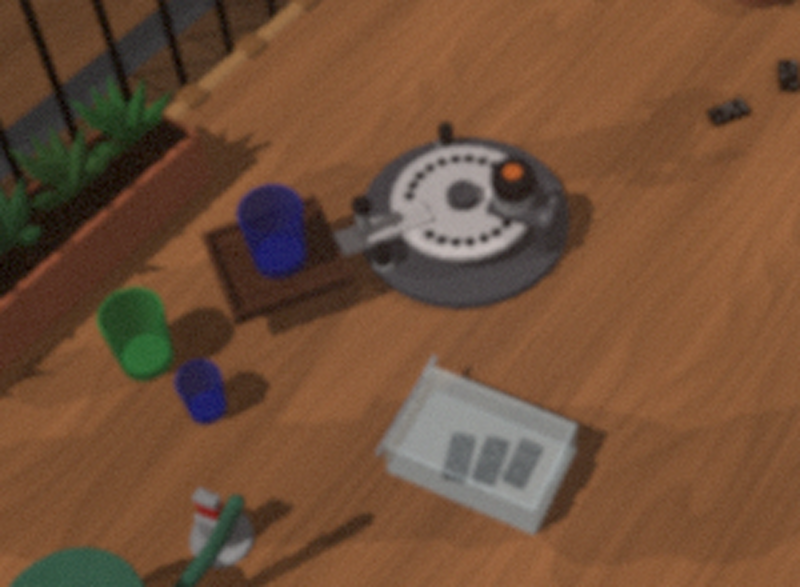

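The top crop shows the hub at (478,265), the orange-topped knob at (487,309), the grip cap at (383,206) and the out-buffer at (541,199). The side crop agrees. Glass look-alikes in the top crop are the green tumbler (178,120), the small blue one (172,203), and the large cobalt one on the tray (305,160), which is the one meant. The only plunger knob is the orange-topped one; the ashtray and dominoes are elsewhere. Next I triangulate.

```bash
cat >> h.py <<'E'
def ray(cam,u,v):
    k=bot.get_calibration(cam); f=200/np.tan(np.radians(k['vfov']/2))
    if 'mount' in k:
        o=bot.get_obs(); T=np.eye(4);T[:3,:3]=R.from_quat(o['tool_rot']).as_matrix();T[:3,3]=o['eef_pos']
        T=T@k['mount'];rot=T[:3,:3];org=T[:3,3]
    else: rot=R.from_quat(k['rotation']).as_matrix();org=np.array(k['origin'])
    d=rot@np.array([(u-k['cx'])/f,-(v-k['cy'])/f,-1]); return org,d/np.linalg.norm(d)
def atz(cam,u,v,z):
    o,d=ray(cam,u,v); return o+d*(z-o[2])/d[2]
E
python3 - <<'E'
from h import *
P={'hub':((478,265),(464,194),.056),'knob':((487,309),(513,173),.114),'grip':((383,206),(362,204),.097),'buf':((541,199),(446,127),.044),'buf2':((386,241),(384,247),.044)}
for n,(t,s,z) in P.items():
    a=atz('top',130+t[0]/2.667,100+t[1]/2.667,z);b=atz('side',130+s[0]/2.667,140+s[1]/2.667,z)
    print(n,a.round(4),b.round(4))
for n,t,z in (('planter corner',(375,40),.1),('glassbot',(313,172),.056)): print(n,atz('top',130+t[0]/2.667,100+t[1]/2.667,z).round(3))
o=bot.get_obs();print(R.from_quat(o['tool_rot']).as_matrix().round(3))
E
```

```text
hub [0.5553 0.0696 0.056 ] [0.5511 0.0753 0.056 ]
knob [0.4984 0.0576 0.114 ] [0.4957 0.0594 0.114 ]
grip [0.6132 0.1711 0.097 ] [0.6106 0.174  0.097 ]
buf [ 6.328e-01 -6.000e-04  4.400e-02] [ 0.6342 -0.0012  0.044 ]
buf2 [0.585  0.1737 0.044 ] [0.5843 0.1763 0.044 ]
planter corner [0.801 0.183 0.1  ]
glassbot [0.662 0.256 0.056]
[[ 0.937  0.35  -0.   ]
 [ 0.35  -0.937 -0.   ]
 [-0.    -0.    -1.   ]]
```

>>> drive_tool(
  rows=[
    {"dx": 2, "dy": -1.5, "dz": 0, "wz": -4, "hand": 85},
    {"dx": 9.72, "dy": -7.61, "dz": 0.44, "wz": -23, "hand": 85},
    {"dx": 9.72, "dy": -7.61, "dz": 0.44, "wz": -23, "hand": 85},
    {"dx": 9.72, "dy": -7.61, "dz": 0.44, "wz": -23, "hand": 85},
    {"dx": 9.72, "dy": -7.61, "dz": 0.44, "wz": -23, "hand": 85},
    {"dx": 9.72, "dy": -7.61, "dz": 0.44, "wz": -23, "hand": 85},
    {"dx": 9.72, "dy": -7.61, "dz": 0.44, "wz": -23, "hand": 85},
    {"dx": 9.72, "dy": -7.61, "dz": 0.44, "wz": -23, "hand": 85},
    {"dx": 9.72, "dy": -7.61, "dz": 0.44, "wz": -23, "hand": 85},
    {"dx": 9.72, "dy": -7.61, "dz": 0.44, "wz": -23, "hand": 85},
    {"dx": 9.72, "dy": -7.61, "dz": 0.44, "wz": -23, "hand": 85},
    {"dx": 9.72, "dy": -7.61, "dz": 0.44, "wz": -23, "hand": 85},
    {"dx": 9.72, "dy": -7.61, "dz": 0.44, "wz": -23, "hand": 85},
    {"dx": 9.72, "dy": -7.61, "dz": 0.44, "wz": -23, "hand": 85},
    {"dx": 9.72, "dy": -7.61, "dz": 0.44, "wz": -23, "hand": 85},
    {"dx": 9.72, "dy": -7.61, "dz": 0.44, "wz": -23, "hand": 85},
    {"dx": 9.72, "dy": -7.61, "dz": 0.44, "wz": -23, "hand": 85},
    {"dx": 9.72, "dy": -7.61, "dz": 0.44, "wz": -23, "hand": 85},
  ],
)

```text
invalid input at $.rows[0]: expected keys dx, dy, dz, wx, wy, wz, hand
```

Run:
```python
from h import *
o=bot.get_obs();print(o['clock'],o['joint_pos'].round(3),o['eef_pos'].round(4),R.from_quat(o['tool_rot']).as_matrix().round(3),o['ft_force'])
p=shot('wrist','w1')
for t in ('index_plunger','tray_grip','stand'):
    print(t,[(round(d['score'],2),np.round(d['extent'],1).tolist()) for d in bot.look_for('wrist',t)])
```

```text
0.9 [-1.213  0.241  0.005  1.335 -0.     1.571] [ 0.1751 -0.4683  0.2423] [[ 0.937  0.35  -0.   ]
 [ 0.35  -0.937 -0.   ]
 [-0.    -0.    -1.   ]] [ 0.11906896 -1.03529861  0.02333096]
index_plunger []
tray_grip []
stand []
```

View pics/w1.png

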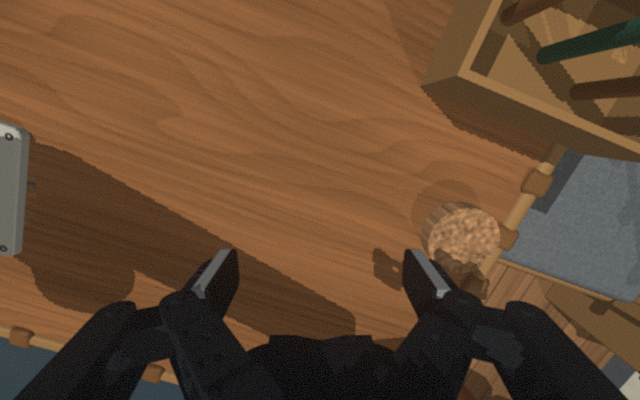

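The move was refused because every key is required. The wrist view shows only bare table, the open fingers and a cork (460,235), so I'll repeat it with full rows.

>>> drive_tool(
  rows=[
    {"dx": 2, "dy": -1.5, "dz": 0, "wx": 0, "wy": 0, "wz": -4, "hand": 85},
    {"dx": 9.72, "dy": -7.61, "dz": 0.44, "wx": 0, "wy": 0, "wz": -23, "hand": 85},
    {"dx": 9.72, "dy": -7.61, "dz": 0.44, "wx": 0, "wy": 0, "wz": -23, "hand": 85},
    {"dx": 9.72, "dy": -7.61, "dz": 0.44, "wx": 0, "wy": 0, "wz": -23, "hand": 85},
    {"dx": 9.72, "dy": -7.61, "dz": 0.44, "wx": 0, "wy": 0, "wz": -23, "hand": 85},
    {"dx": 9.72, "dy": -7.61, "dz": 0.44, "wx": 0, "wy": 0, "wz": -23, "hand": 85},
    {"dx": 9.72, "dy": -7.61, "dz": 0.44, "wx": 0, "wy": 0, "wz": -23, "hand": 85},
    {"dx": 9.72, "dy": -7.61, "dz": 0.44, "wx": 0, "wy": 0, "wz": -23, "hand": 85},
    {"dx": 9.72, "dy": -7.61, "dz": 0.44, "wx": 0, "wy": 0, "wz": -23, "hand": 85},
    {"dx": 9.72, "dy": -7.61, "dz": 0.44, "wx": 0, "wy": 0, "wz": -23, "hand": 85},
    {"dx": 9.72, "dy": -7.61, "dz": 0.44, "wx": 0, "wy": 0, "wz": -23, "hand": 85},
    {"dx": 9.72, "dy": -7.61, "dz": 0.44, "wx": 0, "wy": 0, "wz": -23, "hand": 85},
    {"dx": 9.72, "dy": -7.61, "dz": 0.44, "wx": 0, "wy": 0, "wz": -23, "hand": 85},
    {"dx": 9.72, "dy": -7.61, "dz": 0.44, "wx": 0, "wy": 0, "wz": -23, "hand": 85},
    {"dx": 9.72, "dy": -7.61, "dz": 0.44, "wx": 0, "wy": 0, "wz": -23, "hand": 85},
    {"dx": 9.72, "dy": -7.61, "dz": 0.44, "wx": 0, "wy": 0, "wz": -23, "hand": 85},
    {"dx": 9.72, "dy": -7.61, "dz": 0.44, "wx": 0, "wy": 0, "wz": -23, "hand": 85},
    {"dx": 9.72, "dy": -7.61, "dz": 0.44, "wx": 0, "wy": 0, "wz": -23, "hand": 85},
  ],
)

```text
clock: 2.9
eef_pos: [0.4969, 0.0577, 0.2205]
tool_rot: [0.379, 0.925, 0.0, 0.0]
ft_force: [0.7, -0.6, -0.1]
grip_width: 0.0848
grasp_force: 0.0
```

Run:
```python
from h import *
o=bot.get_obs();print(o['clock'],o['joint_pos'].round(3),o['eef_pos'].round(4),R.from_quat(o['tool_rot']).as_matrix().round(3),o['ft_force'])
p=shot('wrist','w2')
for t in ('index_plunger','tray_grip','stand'):
    print(t,[(round(d['score'],2),np.round(d['extent'],1).tolist()) for d in bot.look_for('wrist',t)])
```

```text
2.9 [ 0.116  0.251 -0.038  1.281 -0.     0.894] [0.4969 0.0577 0.2205] [[-0.712  0.702  0.   ]
 [ 0.702  0.712  0.   ]
 [-0.     0.    -1.   ]] [ 0.70715422 -0.59049027 -0.09999928]
index_plunger [(0.84, [323.0, 200.3, 51.4, 54.4]), (0.23, [61.1, 299.7, 24.3, 35.4])]
tray_grip [(0.89, [467.9, 183.2, 339.7, 176.4])]
stand [(0.64, [454.9, 197.6, 370.1, 211.1])]
```

View pics/w2.png

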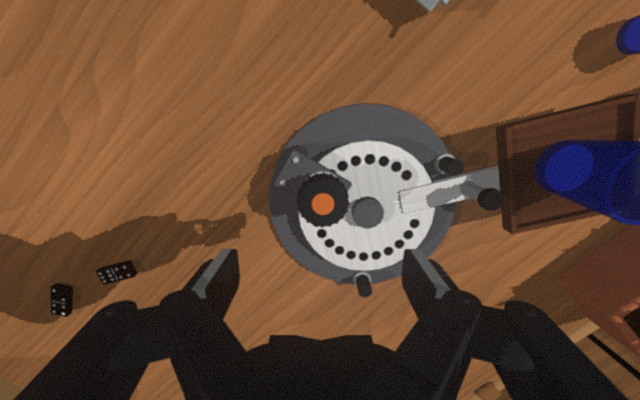

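The wrist view shows the orange knob cap at (322,204), the hub at (368,212) and the grip cap at (489,199). The tray with the cobalt glass is on the right, and no other plunger is in view.

Run:
```python
from h import *
p=cv2.imread('pics/w2.png').astype(int)
m=((p[:,:,2]>150)&(p[:,:,1]<130)&(p[:,:,0]<80)).astype(np.uint8);m[:, :300]=0;m[:,345:]=0;m[:180]=0;m[225:]=0
y,x=np.nonzero(m);print(len(x),x.mean(),y.mean(),x.min(),x.max(),y.min(),y.max())
u,v=(x.min()+x.max())/2,(y.min()+y.max())/2
k=atz('wrist',u,v,.114);h=atz('wrist',368,212,.056);g=atz('wrist',489,199,.097);b=atz('wrist',363,280,.044);print(k,h,g,b)
print(np.linalg.norm(k-h),np.linalg.norm((g-h)[:2]),np.degrees(np.arctan2(*(g-h)[1::-1])),np.degrees(np.arctan2(*(k-h)[1::-1])))
o=bot.get_obs();print((R.from_quat(o['tool_rot']).inv().apply(k-o['eef_pos'])*20).round(3))
```

```text
366 322.6639344262295 203.70765027322403 312 333 194 214
[0.50243831 0.05810054 0.114     ] [0.55841622 0.0752113  0.056     ] [0.61386081 0.17063184 0.097     ] [0.62623469 0.00901036 0.044     ]
0.08240330229455964 0.11035933146678129 59.841050241211114 -163.00318774823018
[-0.074  0.077  2.13 ]
```

>>> drive_tool(
  rows=[
    {"dx": -0.03, "dy": 0.04, "dz": 0.6, "wx": 0, "wy": 0, "wz": 0, "hand": 85},
    {"dx": -0.03, "dy": 0.04, "dz": 1.2, "wx": 0, "wy": 0, "wz": 0, "hand": 80},
    {"dx": -0.03, "dy": 0.04, "dz": 1.6, "wx": 0, "wy": 0, "wz": 0, "hand": 80},
    {"dx": -0.03, "dy": 0.04, "dz": 2.0, "wx": 0, "wy": 0, "wz": 0, "hand": 80},
    {"dx": -0.03, "dy": 0.04, "dz": 2.3, "wx": 0, "wy": 0, "wz": 0, "hand": 80},
    {"dx": -0.03, "dy": 0.04, "dz": 2.53, "wx": 0, "wy": 0, "wz": 0, "hand": 70},
    {"dx": -0.03, "dy": 0.04, "dz": 2.53, "wx": 0, "wy": 0, "wz": 0, "hand": 60},
    {"dx": -0.03, "dy": 0.04, "dz": 2.53, "wx": 0, "wy": 0, "wz": 0, "hand": 56},
    {"dx": -0.03, "dy": 0.04, "dz": 2.53, "wx": 0, "wy": 0, "wz": 0, "hand": 56},
  ],
)

```text
clock: 4.0
eef_pos: [0.5004, 0.0587, 0.0948]
tool_rot: [0.379, 0.926, 0.0, 0.001]
ft_force: [-0.6, 0.2, -0.3]
grip_width: 0.0561
grasp_force: 0.0
```

Run:
```python
from h import *
o=bot.get_obs();print(o['eef_pos'].round(4),o['ft_force'].round(2),o['ft_torque'].round(3),o['grip_width'])
p=shot('wrist');cv2.imwrite('pics/w3.png',cv2.resize(p[180:400,180:460,::-1],(760,597),interpolation=cv2.INTER_CUBIC))
```

```text
[0.5004 0.0587 0.0948] [-0.58  0.24 -0.29] [0.005 0.028 0.017] 0.05613712129065366
```

View pics/w3.png

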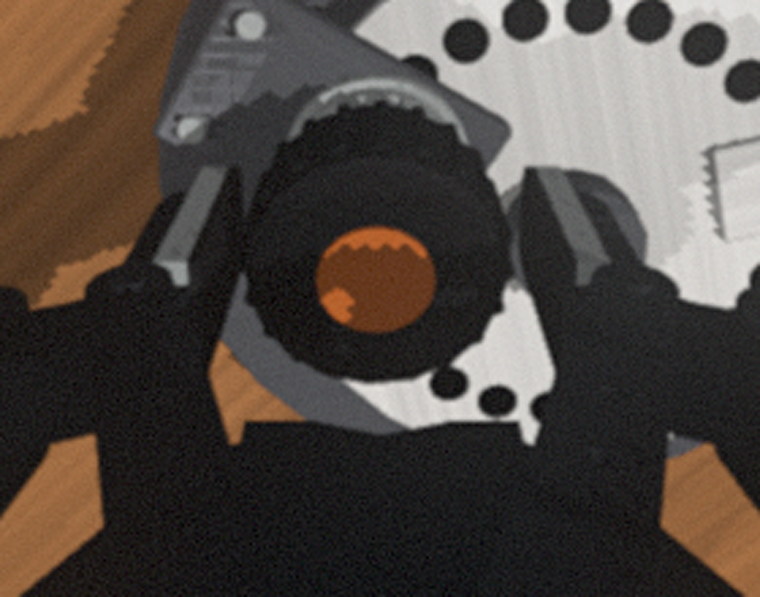

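The knob is centred at about (376,280) in the crop and the finger gap at about 382, so the knob lies about 1 mm towards tool -y. I'll compute the x offset.

Run:
```python
from h import *
o=bot.get_obs()
for z in(.112,.114):
  k=atz('wrist',180+376/2.714,180+280/2.714,z); print(k,(R.from_quat(o['tool_rot']).inv().apply(k-o['eef_pos'])*1000).round(2))
```

```text
[0.50332858 0.05718751 0.112     ] [ -3.2    0.97 -17.15]
[0.50239178 0.05812091 0.114     ] [ -1.88   0.98 -19.16]
```

>>> drive_tool(
  rows=[
    {"dx": 0, "dy": -0.02, "dz": 0, "wx": 0, "wy": 0, "wz": 0, "hand": 52},
    {"dx": 0, "dy": -0.02, "dz": 0, "wx": 0, "wy": 0, "wz": 0, "hand": 48.5},
    {"dx": 0, "dy": -0.02, "dz": 0, "wx": 0, "wy": 0, "wz": 0, "hand": 47.5},
    {"dx": 0, "dy": -0.02, "dz": 0, "wx": 0, "wy": 0, "wz": 0, "hand": 47},
  ],
)

```text
clock: 4.45
eef_pos: [0.499, 0.058, 0.094]
tool_rot: [0.379, 0.926, 0.0, 0.0]
ft_force: [-0.5, 0.1, 0.1]
grip_width: 0.0468
grasp_force: 0.1
```

>>> drive_tool(
  rows=[
    {"dx": 0, "dy": 0, "dz": 0, "wx": 0, "wy": 0, "wz": 0, "hand": 45.5},
    {"dx": 0, "dy": 0, "dz": 0, "wx": 0, "wy": 0, "wz": 0, "hand": 43},
    {"dx": 0, "dy": 0, "dz": 0, "wx": 0, "wy": 0, "wz": 0, "hand": 40},
  ],
)

```text
clock: 4.75
eef_pos: [0.4994, 0.0583, 0.0944]
tool_rot: [0.379, 0.926, 0.001, 0.0]
ft_force: [-0.5, 2.8, 4.4]
grip_width: 0.045
grasp_force: 60.8
```

>>> drive_tool(
  rows=[
    {"dx": 0, "dy": 0, "dz": -0.03, "wx": 0, "wy": 0, "wz": 0, "hand": 40},
    {"dx": 0, "dy": 0, "dz": -0.06, "wx": 0, "wy": 0, "wz": 0, "hand": 40},
    {"dx": 0, "dy": 0, "dz": -0.1, "wx": 0, "wy": 0, "wz": 0, "hand": 40},
    {"dx": 0, "dy": 0, "dz": -0.12, "wx": 0, "wy": 0, "wz": 0, "hand": 40},
    {"dx": 0, "dy": 0, "dz": -0.12, "wx": 0, "wy": 0, "wz": 0, "hand": 40},
  ],
)

```text
clock: 5.25
eef_pos: [0.4993, 0.0583, 0.0989]
tool_rot: [0.379, 0.926, 0.0, -0.0]
ft_force: [4.9, 3.4, -8.3]
grip_width: 0.0445
grasp_force: 62.1
```

>>> drive_tool(
  rows=[
    {"dx": 0, "dy": 0, "dz": -0.03, "wx": 0, "wy": 0, "wz": 0, "hand": 40},
    {"dx": 0, "dy": 0, "dz": -0.06, "wx": 0, "wy": 0, "wz": 0, "hand": 40},
    {"dx": 0, "dy": 0, "dz": -0.1, "wx": 0, "wy": 0, "wz": 0, "hand": 40},
    {"dx": 0, "dy": 0, "dz": -0.11, "wx": 0, "wy": 0, "wz": 0, "hand": 40},
    {"dx": 0, "dy": 0, "dz": -0.11, "wx": 0, "wy": 0, "wz": 0, "hand": 40},
  ],
)

```text
clock: 5.75
eef_pos: [0.4993, 0.0583, 0.104]
tool_rot: [0.379, 0.926, 0.0, -0.0]
ft_force: [5.6, 2.9, -9.6]
grip_width: 0.0445
grasp_force: 62.5
```

Run:
```python
from h import *
o=bot.get_obs();print(o['eef_pos'].round(5),o['ft_force'].round(2),o['ft_torque'].round(3),o['joint_pos'].round(4))
```

```text
[0.49927 0.05826 0.10404] [ 5.57  2.92 -9.59] [ 0.685 -1.228  0.027] [ 1.158e-01  3.513e-01 -2.231e-01  9.965e-01  6.000e-04  8.923e-01]
```

>>> drive_tool(
  rows=[
    {"dx": 0, "dy": 0.01, "dz": -0.015, "wx": 0, "wy": 0, "wz": 0, "hand": 40},
    {"dx": 0, "dy": 0.01, "dz": -0.028, "wx": 0, "wy": 0, "wz": 0, "hand": 40},
    {"dx": 0, "dy": 0.01, "dz": -0.028, "wx": 0, "wy": 0, "wz": 0, "hand": 40},
  ],
)

```text
clock: 6.05
eef_pos: [0.4993, 0.0583, 0.1051]
tool_rot: [0.379, 0.926, -0.0, -0.0]
ft_force: [5.2, 2.2, -11.2]
grip_width: 0.0446
grasp_force: 62.5
```

>>> drive_tool(
  rows=[
    {"dx": 0, "dy": 0, "dz": 0, "wx": 0, "wy": 0, "wz": 0.5, "hand": 40},
    {"dx": 0, "dy": 0, "dz": 0, "wx": 0, "wy": 0, "wz": 1, "hand": 40},
    {"dx": 0, "dy": 0, "dz": 0, "wx": 0, "wy": 0, "wz": 1.5, "hand": 40},
    {"dx": 0, "dy": 0, "dz": 0, "wx": 0, "wy": 0, "wz": 2, "hand": 40},
    {"dx": 0, "dy": 0, "dz": 0, "wx": 0, "wy": 0, "wz": 2, "hand": 40},
  ],
)

```text
clock: 6.55
eef_pos: [0.4993, 0.0583, 0.1051]
tool_rot: [0.458, 0.889, -0.0, -0.0]
ft_force: [5.5, 1.0, -10.7]
grip_width: 0.0446
grasp_force: 62.6
```

Run:
```python
from h import *
o=bot.get_obs();print(o['eef_pos'].round(5),o['ft_force'].round(2),o['ft_torque'].round(3),o['joint_pos'].round(4))
```

```text
[0.49927 0.05829 0.10509] [  5.46   1.03 -10.67] [ 0.506 -1.115  0.011] [ 0.1162  0.3508 -0.2207  1.0003 -0.      1.0682]
```

>>> drive_tool(
  rows=[
    {"dx": -0.003, "dy": 0.004, "dz": 0, "wx": 0, "wy": 0, "wz": 1, "hand": 40},
    {"dx": -0.006, "dy": 0.008, "dz": 0, "wx": 0, "wy": 0, "wz": 2, "hand": 40},
    {"dx": -0.006, "dy": 0.008, "dz": 0, "wx": 0, "wy": 0, "wz": 3, "hand": 40},
    {"dx": -0.006, "dy": 0.008, "dz": 0, "wx": 0, "wy": 0, "wz": 4, "hand": 40},
    {"dx": -0.006, "dy": 0.008, "dz": 0.02, "wx": 0, "wy": 0, "wz": 4, "hand": 40},
    {"dx": -0.006, "dy": 0.008, "dz": 0.036, "wx": 0, "wy": 0, "wz": 4, "hand": 40},
    {"dx": -0.006, "dy": 0.008, "dz": 0.036, "wx": 0, "wy": 0, "wz": 4, "hand": 40},
  ],
)

```text
clock: 7.25
eef_pos: [0.4993, 0.0583, 0.1041]
tool_rot: [0.605, 0.796, -0.0, -0.001]
ft_force: [3.4, 2.1, -10.3]
grip_width: 0.0445
grasp_force: 62.5
```

>>> drive_tool(
  rows=[
    {"dx": 0, "dy": 0, "dz": 0.01, "wx": 0, "wy": 0, "wz": 0, "hand": 40},
    {"dx": 0, "dy": 0, "dz": 0.02, "wx": 0, "wy": 0, "wz": 0, "hand": 40},
    {"dx": 0, "dy": 0, "dz": 0.02, "wx": 0, "wy": 0, "wz": 0, "hand": 40},
  ],
)

```text
clock: 7.55
eef_pos: [0.4993, 0.0583, 0.1038]
tool_rot: [0.605, 0.796, -0.0, -0.0]
ft_force: [3.0, 2.5, -9.4]
grip_width: 0.0444
grasp_force: 62.6
```

>>> drive_tool(
  rows=[
    {"dx": 0, "dy": 0, "dz": 0.02, "wx": 0, "wy": 0, "wz": 0, "hand": 40},
    {"dx": 0, "dy": 0, "dz": 0.02, "wx": 0, "wy": 0, "wz": 0, "hand": 40},
    {"dx": 0, "dy": 0, "dz": 0.02, "wx": 0, "wy": 0, "wz": 0, "hand": 40},
    {"dx": 0, "dy": 0, "dz": 0.02, "wx": 0, "wy": 0, "wz": 0, "hand": 40},
  ],
)

```text
clock: 7.95
eef_pos: [0.4993, 0.0583, 0.1028]
tool_rot: [0.605, 0.796, -0.0, -0.0]
ft_force: [0.9, 3.1, -9.0]
grip_width: 0.0445
grasp_force: 62.6
```

>>> drive_tool(
  rows=[
    {"dx": 0, "dy": 0, "dz": 0.02, "wx": 0, "wy": 0, "wz": 0, "hand": 40},
    {"dx": 0, "dy": 0, "dz": 0.04, "wx": 0, "wy": 0, "wz": 0, "hand": 40},
    {"dx": 0, "dy": 0, "dz": 0.05, "wx": 0, "wy": 0, "wz": 0, "hand": 40},
    {"dx": 0, "dy": 0, "dz": 0.05, "wx": 0, "wy": 0, "wz": 0, "hand": 40},
    {"dx": 0, "dy": 0, "dz": 0.05, "wx": 0, "wy": 0, "wz": 0, "hand": 40},
  ],
)

```text
clock: 8.45
eef_pos: [0.4993, 0.0583, 0.1003]
tool_rot: [0.605, 0.796, -0.0, -0.0]
ft_force: [0.0, 1.1, -8.6]
grip_width: 0.0447
grasp_force: 62.6
```

>>> drive_tool(
  rows=[
    {"dx": 0, "dy": 0, "dz": -0.05, "wx": 0, "wy": 0, "wz": 0, "hand": 40},
    {"dx": 0, "dy": 0, "dz": -0.1, "wx": 0, "wy": 0, "wz": 0, "hand": 40},
    {"dx": 0, "dy": 0, "dz": -0.13, "wx": 0, "wy": 0, "wz": 0, "hand": 40},
    {"dx": 0, "dy": 0, "dz": -0.13, "wx": 0, "wy": 0, "wz": 0, "hand": 40},
    {"dx": 0, "dy": 0, "dz": -0.13, "wx": 0, "wy": 0, "wz": 0.5, "hand": 40},
    {"dx": 0, "dy": 0, "dz": -0.13, "wx": 0, "wy": 0, "wz": 1, "hand": 40},
    {"dx": 0, "dy": 0, "dz": -0.1, "wx": 0, "wy": 0, "wz": 1, "hand": 40},
    {"dx": 0, "dy": 0, "dz": -0.07, "wx": 0, "wy": 0, "wz": 1, "hand": 40},
    {"dx": 0, "dy": 0, "dz": -0.056, "wx": 0, "wy": 0, "wz": 1, "hand": 40},
    {"dx": 0, "dy": 0, "dz": -0.056, "wx": 0, "wy": 0, "wz": 1, "hand": 40},
  ],
)

```text
clock: 9.45
eef_pos: [0.4994, 0.0583, 0.103]
tool_rot: [0.639, 0.769, -0.0, -0.0]
ft_force: [-1.1, 2.5, -10.0]
grip_width: 0.0445
grasp_force: 62.7
```

>>> drive_tool(
  rows=[
    {"dx": 0, "dy": 0, "dz": -0.04, "wx": 0, "wy": 0, "wz": 0, "hand": 40},
    {"dx": 0, "dy": 0, "dz": -0.076, "wx": 0, "wy": 0, "wz": 0, "hand": 40},
    {"dx": 0, "dy": 0, "dz": -0.076, "wx": 0, "wy": 0, "wz": 0, "hand": 40},
    {"dx": 0, "dy": 0, "dz": -0.076, "wx": 0, "wy": 0, "wz": 0.5, "hand": 40},
    {"dx": 0, "dy": 0, "dz": -0.076, "wx": 0, "wy": 0, "wz": 1, "hand": 40},
    {"dx": 0, "dy": 0, "dz": -0.04, "wx": 0, "wy": 0, "wz": 1, "hand": 40},
    {"dx": 0, "dy": 0, "dz": -0.01, "wx": 0, "wy": 0, "wz": 1, "hand": 40},
    {"dx": 0, "dy": 0, "dz": 0, "wx": 0, "wy": 0, "wz": 1, "hand": 40},
    {"dx": 0, "dy": 0, "dz": 0, "wx": 0, "wy": 0, "wz": 1, "hand": 40},
  ],
)

```text
clock: 10.35
eef_pos: [0.4994, 0.0583, 0.1031]
tool_rot: [0.672, 0.74, -0.0, -0.0]
ft_force: [-2.7, 2.3, -9.4]
grip_width: 0.0448
grasp_force: 62.8
```

>>> drive_tool(
  rows=[
    {"dx": 0, "dy": 0, "dz": -0.04, "wx": 0, "wy": 0, "wz": 0, "hand": 40},
    {"dx": 0, "dy": 0, "dz": -0.076, "wx": 0, "wy": 0, "wz": 0, "hand": 40},
    {"dx": 0, "dy": 0, "dz": -0.076, "wx": 0, "wy": 0, "wz": 0, "hand": 40},
    {"dx": 0, "dy": 0, "dz": -0.076, "wx": 0, "wy": 0, "wz": 0.5, "hand": 40},
    {"dx": 0, "dy": 0, "dz": -0.076, "wx": 0, "wy": 0, "wz": 1, "hand": 40},
    {"dx": 0, "dy": 0, "dz": -0.04, "wx": 0, "wy": 0, "wz": 1, "hand": 40},
    {"dx": 0, "dy": 0, "dz": -0.01, "wx": 0, "wy": 0, "wz": 1, "hand": 40},
    {"dx": 0, "dy": 0, "dz": 0.01, "wx": 0, "wy": 0, "wz": 1, "hand": 40},
    {"dx": 0, "dy": 0, "dz": 0.01, "wx": 0, "wy": 0, "wz": 1, "hand": 40},
  ],
)

```text
clock: 11.25
eef_pos: [0.4994, 0.0583, 0.1038]
tool_rot: [0.704, 0.711, 0.0, 0.0]
ft_force: [-6.7, 2.5, -1.3]
grip_width: 0.0447
grasp_force: 64.0
```

>>> drive_tool(
  rows=[
    {"dx": 0, "dy": 0, "dz": -0.04, "wx": 0, "wy": 0, "wz": 0, "hand": 40},
    {"dx": 0, "dy": -0.008, "dz": -0.086, "wx": 0, "wy": 0, "wz": 0, "hand": 40},
    {"dx": 0, "dy": -0.008, "dz": -0.086, "wx": 0, "wy": 0, "wz": 0, "hand": 40},
    {"dx": 0, "dy": -0.008, "dz": -0.086, "wx": 0, "wy": 0, "wz": 0.5, "hand": 40},
    {"dx": 0, "dy": -0.008, "dz": -0.086, "wx": 0, "wy": 0, "wz": 1, "hand": 40},
    {"dx": 0, "dy": -0.008, "dz": -0.04, "wx": 0, "wy": 0, "wz": 1, "hand": 40},
    {"dx": 0, "dy": -0.008, "dz": -0.01, "wx": 0, "wy": 0, "wz": 1, "hand": 40},
    {"dx": 0, "dy": -0.008, "dz": 0, "wx": 0, "wy": 0, "wz": 1, "hand": 40},
    {"dx": 0, "dy": -0.008, "dz": 0, "wx": 0, "wy": 0, "wz": 1, "hand": 40},
  ],
)

```text
clock: 12.15
eef_pos: [0.4995, 0.0583, 0.1042]
tool_rot: [0.734, 0.679, 0.0, 0.0]
ft_force: [-6.2, 3.1, 1.1]
grip_width: 0.0446
grasp_force: 64.0
```

>>> drive_tool(
  rows=[
    {"dx": 0, "dy": 0, "dz": -0.04, "wx": 0, "wy": 0, "wz": 0, "hand": 40},
    {"dx": 0, "dy": -0.006, "dz": -0.086, "wx": 0, "wy": 0, "wz": 0, "hand": 40},
    {"dx": 0, "dy": -0.006, "dz": -0.086, "wx": 0, "wy": 0, "wz": 0, "hand": 40},
    {"dx": 0, "dy": -0.006, "dz": -0.086, "wx": 0, "wy": 0, "wz": 0.5, "hand": 40},
    {"dx": 0, "dy": -0.006, "dz": -0.086, "wx": 0, "wy": 0, "wz": 1, "hand": 40},
    {"dx": 0, "dy": -0.006, "dz": -0.04, "wx": 0, "wy": 0, "wz": 1, "hand": 40},
    {"dx": 0, "dy": -0.006, "dz": -0.01, "wx": 0, "wy": 0, "wz": 1, "hand": 40},
    {"dx": 0, "dy": -0.006, "dz": 0, "wx": 0, "wy": 0, "wz": 1, "hand": 40},
    {"dx": 0, "dy": -0.006, "dz": 0, "wx": 0, "wy": 0, "wz": 1, "hand": 40},
  ],
)

```text
clock: 13.05
eef_pos: [0.4994, 0.0583, 0.1042]
tool_rot: [0.763, 0.646, 0.001, 0.001]
ft_force: [-5.0, 1.4, 1.3]
grip_width: 0.0446
grasp_force: 63.9
```

>>> drive_tool(
  rows=[
    {"dx": 0, "dy": 0, "dz": -0.04, "wx": 0, "wy": 0, "wz": 0, "hand": 40},
    {"dx": 0, "dy": 0, "dz": -0.086, "wx": 0, "wy": 0, "wz": 0, "hand": 40},
    {"dx": 0, "dy": 0, "dz": -0.086, "wx": 0, "wy": 0, "wz": 0, "hand": 40},
    {"dx": 0, "dy": 0, "dz": -0.086, "wx": 0, "wy": 0, "wz": 0.5, "hand": 40},
    {"dx": 0, "dy": 0, "dz": -0.086, "wx": 0, "wy": 0, "wz": 1, "hand": 40},
    {"dx": 0, "dy": 0, "dz": -0.04, "wx": 0, "wy": 0, "wz": 1, "hand": 40},
    {"dx": 0, "dy": 0, "dz": -0.01, "wx": 0, "wy": 0, "wz": 1, "hand": 40},
    {"dx": 0, "dy": 0, "dz": 0, "wx": 0, "wy": 0, "wz": 1, "hand": 40},
    {"dx": 0, "dy": 0, "dz": 0, "wx": 0, "wy": 0, "wz": 1, "hand": 40},
  ],
)

```text
clock: 13.95
eef_pos: [0.4994, 0.0583, 0.1038]
tool_rot: [0.791, 0.612, 0.001, 0.0]
ft_force: [-4.5, 2.3, 2.4]
grip_width: 0.0442
grasp_force: 63.8
```

>>> drive_tool(
  rows=[
    {"dx": 0, "dy": 0, "dz": -0.04, "wx": 0, "wy": 0, "wz": 0, "hand": 40},
    {"dx": 0, "dy": 0, "dz": -0.086, "wx": 0, "wy": 0, "wz": 0, "hand": 40},
    {"dx": 0, "dy": 0, "dz": -0.086, "wx": 0, "wy": 0, "wz": 0, "hand": 40},
    {"dx": 0, "dy": 0, "dz": -0.086, "wx": 0, "wy": 0, "wz": 0.5, "hand": 40},
    {"dx": 0, "dy": 0, "dz": -0.086, "wx": 0, "wy": 0, "wz": 1, "hand": 40},
    {"dx": 0, "dy": 0, "dz": -0.04, "wx": 0, "wy": 0, "wz": 1, "hand": 40},
    {"dx": 0, "dy": 0, "dz": -0.01, "wx": 0, "wy": 0, "wz": 1, "hand": 40},
    {"dx": 0, "dy": 0, "dz": 0, "wx": 0, "wy": 0, "wz": 1, "hand": 40},
    {"dx": 0, "dy": 0, "dz": 0, "wx": 0, "wy": 0, "wz": 1, "hand": 40},
  ],
)

```text
clock: 14.85
eef_pos: [0.4993, 0.0583, 0.1027]
tool_rot: [0.817, 0.577, 0.0, 0.0]
ft_force: [1.5, 2.7, -9.2]
grip_width: 0.0444
grasp_force: 63.1
```

>>> drive_tool(
  rows=[
    {"dx": 0, "dy": 0, "dz": 0.02, "wx": 0, "wy": 0, "wz": 0, "hand": 40},
    {"dx": 0, "dy": 0, "dz": 0.035, "wx": 0, "wy": 0, "wz": 0, "hand": 40},
    {"dx": 0, "dy": 0, "dz": 0.046, "wx": 0, "wy": 0, "wz": 0, "hand": 40},
    {"dx": 0, "dy": 0, "dz": 0.052, "wx": 0, "wy": 0, "wz": 0, "hand": 40},
    {"dx": 0, "dy": 0, "dz": 0.052, "wx": 0, "wy": 0, "wz": 0, "hand": 40},
    {"dx": 0, "dy": 0, "dz": 0.052, "wx": 0, "wy": 0, "wz": 0, "hand": 40},
  ],
)

```text
clock: 15.45
eef_pos: [0.4994, 0.0583, 0.1012]
tool_rot: [0.817, 0.577, 0.001, 0.0]
ft_force: [-2.2, 1.2, 5.6]
grip_width: 0.0444
grasp_force: 63.9
```

Run:
```python
from h import *
o=bot.get_obs();print(o['eef_pos'].round(5),o['ft_force'].round(2),o['ft_torque'].round(3),o['joint_pos'].round(4))
```

```text
[0.49938 0.05827 0.10119] [-2.24  1.22  5.6 ] [0.19  0.4   0.009] [ 1.1620e-01  3.5350e-01 -2.2830e-01  9.8750e-01 -1.0000e-04  2.0274e+00]
```

>>> drive_tool(
  rows=[
    {"dx": 0, "dy": 0, "dz": -0.01, "wx": 0, "wy": 0, "wz": 0, "hand": 46},
    {"dx": 0, "dy": 0, "dz": -0.01, "wx": 0, "wy": 0, "wz": 0, "hand": 56},
    {"dx": 0, "dy": 0, "dz": -0.01, "wx": 0, "wy": 0, "wz": 0, "hand": 60},
    {"dx": 0, "dy": 0, "dz": -0.01, "wx": 0, "wy": 0, "wz": 0, "hand": 60},
    {"dx": 0, "dy": 0, "dz": -0.01, "wx": 0, "wy": 0, "wz": 0, "hand": 60},
    {"dx": 0, "dy": 0, "dz": -0.5, "wx": 0, "wy": 0, "wz": 0, "hand": 60},
    {"dx": 0, "dy": 0, "dz": -1.2, "wx": 0, "wy": 0, "wz": 0, "hand": 60},
    {"dx": 0, "dy": 0, "dz": -2.2, "wx": 0, "wy": 0, "wz": 0, "hand": 60},
    {"dx": 0, "dy": 0, "dz": -2.4, "wx": 0, "wy": 0, "wz": 0, "hand": 60},
    {"dx": 0, "dy": 0, "dz": -2.4, "wx": 0, "wy": 0, "wz": 0, "hand": 60},
  ],
)

```text
clock: 16.45
eef_pos: [0.5007, 0.0584, 0.2226]
tool_rot: [0.817, 0.577, 0.003, 0.001]
ft_force: [-0.2, -0.1, -0.4]
grip_width: 0.0596
grasp_force: 0.0
```

Run:
```python
from h import *
o=bot.get_obs();print(o['eef_pos'].round(5),o['ft_force'].round(2),o['joint_pos'].round(3),R.from_quat(o['tool_rot']).as_matrix().round(3))
p=shot('wrist','w4')
m=lambda p:0
q=p.astype(int)
mm=((q[:,:,0]>150)&(q[:,:,1]<130)&(q[:,:,2]<80)).astype(np.uint8)
n,l,s,c=cv2.connectedComponentsWithStats(mm)
print([(s[i].tolist(),c[i].round(1).tolist()) for i in range(1,n) if s[i][4]>150])
s=shot('side','s4'); 
cv2.imwrite('pics/c4.png',np.hstack([cv2.resize(p[:,:,::-1],(480,300)),cv2.resize(s[170:260,230:326,::-1],(320,300))]))
```

```text
[0.50072 0.05845 0.22261] [-0.24 -0.08 -0.42] [ 0.116  0.254 -0.03   1.282 -0.     2.027] [[ 0.334  0.943  0.006]
 [ 0.943 -0.334  0.001]
 [ 0.003  0.005 -1.   ]]
[([308, 195, 22, 21, 368], [318.3, 204.9])]
```

View pics/c4.png

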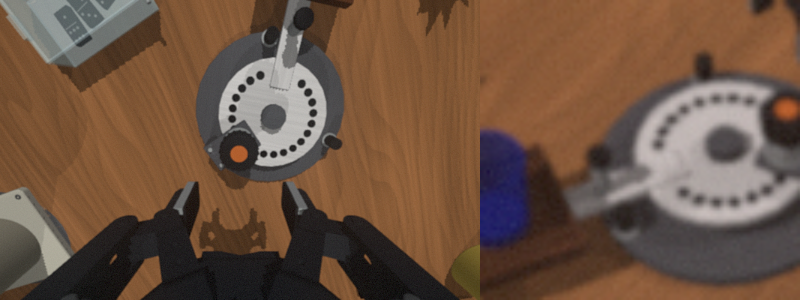

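The plunger looks seated: the orange cap is at (238,153) in the composite, the arm is still stowed and the grip cap is at (303,18). Next I go above the grip post with the tool's x axis pointing inward along the arm.

>>> drive_tool(
  rows=[
    {"dx": 0.5, "dy": 0.3, "dz": 0, "wx": 0, "wy": 0, "wz": -1.7, "hand": 60},
    {"dx": 1.2, "dy": 0.6, "dz": 0, "wx": 0, "wy": 0, "wz": -3.4, "hand": 60},
    {"dx": 2, "dy": 1, "dz": 0, "wx": 0, "wy": 0, "wz": -5.1, "hand": 60},
    {"dx": 2.89, "dy": 1.36, "dz": 0, "wx": 0, "wy": 0, "wz": -6.8, "hand": 60},
    {"dx": 2.89, "dy": 1.36, "dz": 0, "wx": 0, "wy": 0, "wz": -8.5, "hand": 60},
    {"dx": 2.89, "dy": 1.36, "dz": 0, "wx": 0, "wy": 0, "wz": -10.2, "hand": 60},
    {"dx": 2.89, "dy": 1.36, "dz": 0, "wx": 0, "wy": 0, "wz": -11.9, "hand": 60},
    {"dx": 2.89, "dy": 1.36, "dz": 0, "wx": 0, "wy": 0, "wz": -13.6, "hand": 60},
    {"dx": 2.89, "dy": 1.36, "dz": 0, "wx": 0, "wy": 0, "wz": -15.3, "hand": 60},
    {"dx": 2.89, "dy": 1.36, "dz": 0, "wx": 0, "wy": 0, "wz": -17, "hand": 60},
    {"dx": 2.89, "dy": 1.36, "dz": 0, "wx": 0, "wy": 0, "wz": -18.7, "hand": 60},
    {"dx": 2.89, "dy": 1.36, "dz": 0, "wx": 0, "wy": 0, "wz": -20.4, "hand": 60},
    {"dx": 2.89, "dy": 1.36, "dz": 0, "wx": 0, "wy": 0, "wz": -22.1, "hand": 60},
    {"dx": 2.89, "dy": 1.36, "dz": 0, "wx": 0, "wy": 0, "wz": -23.8, "hand": 60},
    {"dx": 2.89, "dy": 1.36, "dz": 0, "wx": 0, "wy": 0, "wz": -25.5, "hand": 60},
    {"dx": 2.89, "dy": 1.36, "dz": 0, "wx": 0, "wy": 0, "wz": -27.2, "hand": 60},
    {"dx": 2.89, "dy": 1.36, "dz": 0, "wx": 0, "wy": 0, "wz": -28.9, "hand": 60},
    {"dx": 2.89, "dy": 1.36, "dz": 0, "wx": 0, "wy": 0, "wz": -30.6, "hand": 60},
    {"dx": 2.89, "dy": 1.36, "dz": 0, "wx": 0, "wy": 0, "wz": -32.3, "hand": 60},
    {"dx": 2.89, "dy": 1.36, "dz": 0, "wx": 0, "wy": 0, "wz": -34, "hand": 60},
  ],
)

```text
clock: 18.55
eef_pos: [0.6101, 0.1714, 0.2169]
tool_rot: [-0.506, 0.862, 0.001, -0.003]
ft_force: [0.3, -0.2, -0.9]
grip_width: 0.0599
grasp_force: 0.0
```

Run:
```python
from h import *
o=bot.get_obs();print(o['clock'],o['eef_pos'].round(5),o['joint_pos'].round(3),R.from_quat(o['tool_rot']).as_matrix().round(3))
p=shot('wrist','w5')
for f in('side0','s4'):
    q=cv2.imread(f'pics/{f}.png').astype(int)[190:225,300:345]
    y,x=np.nonzero((q[:,:,2]>150)&(q[:,:,1]<140)&(q[:,:,0]<90)&(q[:,:,2]-q[:,:,1]>70)); print(f,len(x),300+x.mean(),190+y.mean())
print(len(bot.look_for('wrist','tray_grip')))
```

```text
18.55 [0.61006 0.17143 0.21686] [ 0.274  0.528  0.363  1.412 -0.    -0.788] [[-0.487 -0.873 -0.005]
 [-0.873  0.487 -0.001]
 [ 0.004  0.004 -1.   ]]
side0 20 321.75 204.0
s4 21 321.5238095238095 202.38095238095238
1
```

View pics/w5.png

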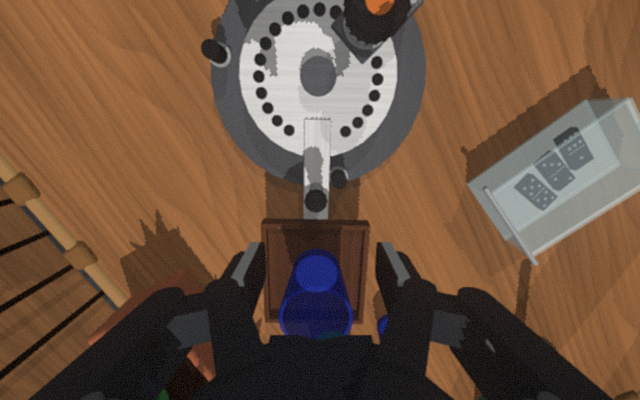

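The wrist view is aligned with the arm. The grip cap is at (315,201), the hub at (318,76), and the tray with the cobalt glass standing at (316,290) below them.

Run:
```python
from h import *
o=bot.get_obs();r=R.from_quat(o['tool_rot']).inv()
for n,u,v,z in(('grip',315.5,201,.097),('hub',318,76,.056),('knob',381,3,.121),('glassbot',317,272,.056)):
  k=atz('wrist',u,v,z); print(n,k.round(4),(r.apply(k-o['eef_pos'])*20).round(3))
print((r.apply(np.array([.6145,.173,.067])-o['eef_pos'])*20).round(3))
```

```text
grip [0.6177 0.1716 0.097 ] [-0.084 -0.139  2.402]
hub [0.5597 0.0741 0.056 ] [ 2.18  -0.093  3.23 ]
knob [0.5018 0.0622 0.121 ] [2.963 0.802 1.936]
glassbot [0.6663 0.2591 0.056 ] [-2.09  -0.126  3.215]
[-0.08  -0.071  3.002]
```

>>> drive_tool(
  rows=[
    {"dx": -0.08, "dy": -0.11, "dz": 0.5, "wx": 0, "wy": 0, "wz": 0, "hand": 60},
    {"dx": -0.08, "dy": -0.11, "dz": 1.2, "wx": 0, "wy": 0, "wz": 0, "hand": 60},
    {"dx": -0.08, "dy": -0.11, "dz": 1.8, "wx": 0, "wy": 0, "wz": 0, "hand": 60},
    {"dx": -0.08, "dy": -0.11, "dz": 2.3, "wx": 0, "wy": 0, "wz": 0, "hand": 60},
    {"dx": -0.08, "dy": -0.11, "dz": 2.7, "wx": 0, "wy": 0, "wz": 0, "hand": 60},
    {"dx": -0.08, "dy": -0.11, "dz": 2.98, "wx": 0, "wy": 0, "wz": 0, "hand": 50},
    {"dx": -0.08, "dy": -0.11, "dz": 2.98, "wx": 0, "wy": 0, "wz": 0, "hand": 36},
    {"dx": -0.08, "dy": -0.11, "dz": 2.98, "wx": 0, "wy": 0, "wz": 0, "hand": 30},
    {"dx": -0.08, "dy": -0.11, "dz": 2.98, "wx": 0, "wy": 0, "wz": 0, "hand": 30},
  ],
)

```text
clock: 19.55
eef_pos: [0.6191, 0.1729, 0.0724]
tool_rot: [-0.504, 0.864, -0.0, 0.001]
ft_force: [-0.4, 0.3, 0.2]
grip_width: 0.0304
grasp_force: 0.0
```

Run:
```python
from h import *
o=bot.get_obs();print(o['eef_pos'].round(4),o['ft_force'].round(2),o['grip_width'])
p=shot('wrist');cv2.imwrite('pics/w6.png',cv2.resize(p[180:400,180:460,::-1],(760,597),interpolation=cv2.INTER_CUBIC))
```

```text
[0.6191 0.1729 0.0724] [-0.39  0.29  0.23] 0.03044693121945396
```

View pics/w6.png

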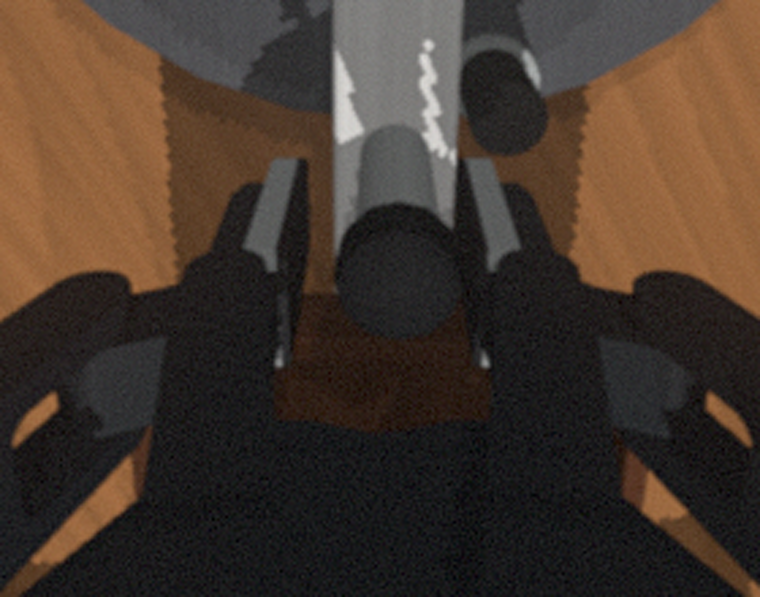

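The post is at column 397 and the finger gap's middle at 383, so I shift about 2.8 mm towards tool +y, lower slightly and close.

>>> drive_tool(
  rows=[
    {"dx": 0.03, "dy": 0.055, "dz": 0.08, "wx": 0, "wy": 0, "wz": 0, "hand": 30},
    {"dx": 0.03, "dy": 0.055, "dz": 0.08, "wx": 0, "wy": 0, "wz": 0, "hand": 24},
    {"dx": 0.03, "dy": 0.055, "dz": 0.08, "wx": 0, "wy": 0, "wz": 0, "hand": 19},
    {"dx": 0.03, "dy": 0.055, "dz": 0.08, "wx": 0, "wy": 0, "wz": 0, "hand": 17.5},
    {"dx": 0.03, "dy": 0.055, "dz": 0.08, "wx": 0, "wy": 0, "wz": 0, "hand": 17.5},
  ],
)

```text
clock: 20.1
eef_pos: [0.6148, 0.1726, 0.0675]
tool_rot: [-0.504, 0.864, -0.0, -0.0]
ft_force: [-1.8, -1.4, 2.7]
grip_width: 0.0199
grasp_force: 58.3
```

>>> drive_tool(
  rows=[
    {"dx": 0, "dy": 0, "dz": 0, "wx": 0, "wy": 0, "wz": 0, "hand": 30},
    {"dx": 0, "dy": 0, "dz": 0, "wx": 0, "wy": 0, "wz": 0, "hand": 30},
    {"dx": 0, "dy": 0, "dz": 0.1, "wx": 0, "wy": 0, "wz": 0, "hand": 30},
    {"dx": 0, "dy": 0, "dz": 0.1, "wx": 0, "wy": 0, "wz": 0, "hand": 22},
    {"dx": 0, "dy": 0, "dz": 0.1, "wx": 0, "wy": 0, "wz": 0, "hand": 18},
    {"dx": 0, "dy": 0, "dz": 0.1, "wx": 0, "wy": 0, "wz": 0, "hand": 17},
    {"dx": 0, "dy": 0, "dz": 0.1, "wx": 0, "wy": 0, "wz": 0, "hand": 17},
  ],
)

```text
clock: 20.8
eef_pos: [0.6146, 0.1725, 0.0614]
tool_rot: [-0.504, 0.864, 0.0, -0.001]
ft_force: [1.7, 0.5, -5.1]
grip_width: 0.0183
grasp_force: 56.2
```

>>> drive_tool(
  rows=[
    {"dx": 0, "dy": 0, "dz": 0, "wx": 0, "wy": 0, "wz": 0, "hand": 14},
    {"dx": 0, "dy": 0, "dz": 0, "wx": 0, "wy": 0, "wz": 0, "hand": 12},
    {"dx": 0, "dy": 0, "dz": 0, "wx": 0, "wy": 0, "wz": 0, "hand": 12},
  ],
)

```text
clock: 21.1
eef_pos: [0.6146, 0.1725, 0.0614]
tool_rot: [-0.504, 0.864, 0.0, -0.001]
ft_force: [1.8, 0.6, -7.4]
grip_width: 0.0186
grasp_force: 58.6
```

>>> drive_tool(
  rows=[
    {"dx": 0, "dy": -0.02, "dz": 0, "wx": 0, "wy": 0, "wz": 0.1, "hand": 12},
    {"dx": 0.001, "dy": -0.04, "dz": 0, "wx": 0, "wy": 0, "wz": 0.2, "hand": 12},
    {"dx": 0.001, "dy": -0.06, "dz": 0, "wx": 0, "wy": 0, "wz": 0.3, "hand": 12},
  ],
)

```text
clock: 21.4
eef_pos: [0.6168, 0.1712, 0.0614]
tool_rot: [-0.492, 0.87, 0.0, -0.001]
ft_force: [-0.4, 1.4, -8.6]
grip_width: 0.0181
grasp_force: 58.7
```

>>> drive_tool(
  rows=[
    {"dx": 0, "dy": -0.04, "dz": 0, "wx": 0, "wy": 0, "wz": 0.2, "hand": 12},
    {"dx": 0.003, "dy": -0.12, "dz": 0, "wx": 0, "wy": 0, "wz": 0.6, "hand": 12},
    {"dx": 0.009, "dy": -0.2, "dz": 0, "wx": 0, "wy": 0, "wz": 1, "hand": 12},
    {"dx": 0.02, "dy": -0.299, "dz": 0, "wx": 0, "wy": 0, "wz": 1.5, "hand": 12},
    {"dx": 0.035, "dy": -0.398, "dz": 0, "wx": 0, "wy": 0, "wz": 2, "hand": 12},
    {"dx": 0.054, "dy": -0.496, "dz": 0, "wx": 0, "wy": 0, "wz": 2.5, "hand": 12},
    {"dx": 0.078, "dy": -0.593, "dz": 0, "wx": 0, "wy": 0, "wz": 3, "hand": 12},
    {"dx": 0.106, "dy": -0.689, "dz": 0, "wx": 0, "wy": 0, "wz": 3.5, "hand": 12},
    {"dx": 0.138, "dy": -0.783, "dz": 0, "wx": 0, "wy": 0, "wz": 4, "hand": 12},
    {"dx": 0.174, "dy": -0.876, "dz": 0, "wx": 0, "wy": 0, "wz": 4.5, "hand": 12},
    {"dx": 0.215, "dy": -0.968, "dz": 0, "wx": 0, "wy": 0, "wz": 5, "hand": 12},
    {"dx": 0.25, "dy": -1.04, "dz": 0, "wx": 0, "wy": 0, "wz": 5.4, "hand": 12},
    {"dx": 0.278, "dy": -1.093, "dz": 0, "wx": 0, "wy": 0, "wz": 5.7, "hand": 12},
    {"dx": 0.297, "dy": -1.128, "dz": 0, "wx": 0, "wy": 0, "wz": 5.9, "hand": 12},
    {"dx": 0.307, "dy": -1.145, "dz": 0, "wx": 0, "wy": 0, "wz": 6, "hand": 12},
  ],
)

```text
clock: 22.9
eef_pos: [0.658, 0.128, 0.0614]
tool_rot: [-0.25, 0.968, -0.0, -0.001]
ft_force: [-2.8, -1.0, -10.3]
grip_width: 0.0181
grasp_force: 58.8
```

Run:
```python
from h import *
o=bot.get_obs();M=R.from_quat(o['tool_rot']).as_matrix();d=o['eef_pos'][:2]-[.5573,.0738]
print(o['ft_force'].round(2),(M.T@o['ft_force']).round(2),np.linalg.norm(d),np.degrees(np.arctan2(d[1],d[0])),np.degrees(np.arctan2(M[1,0],M[0,0])),o['joint_pos'].round(2))
shot('side','s7')
for c in('side',):
  print([(round(d['score'],2),np.round(d['extent'],1).tolist()) for d in bot.look_for(c,'glass')])
```

```text
[ -2.76  -1.05 -10.34] [ 2.91  0.42 10.35] 0.1143407512881902 28.27614627986613 -151.05529542262025 [ 0.19  0.69  0.24  1.12 -0.   -0.31]
[(0.84, [230.2, 196.0, 27.2, 38.0]), (0.81, [204.6, 285.5, 13.5, 18.4]), (0.77, [179.2, 264.0, 31.0, 39.0])]
```

>>> drive_tool(
  rows=[
    {"dx": 0, "dy": -0.04, "dz": 0, "wx": 0, "wy": 0, "wz": 0.2, "hand": 12},
    {"dx": 0.003, "dy": -0.12, "dz": 0, "wx": 0, "wy": 0, "wz": 0.6, "hand": 12},
    {"dx": 0.009, "dy": -0.2, "dz": 0, "wx": 0, "wy": 0, "wz": 1, "hand": 12},
    {"dx": 0.02, "dy": -0.299, "dz": 0, "wx": 0, "wy": 0, "wz": 1.5, "hand": 12},
    {"dx": 0.035, "dy": -0.398, "dz": 0, "wx": 0, "wy": 0, "wz": 2, "hand": 12},
    {"dx": 0.054, "dy": -0.496, "dz": 0, "wx": 0, "wy": 0, "wz": 2.5, "hand": 12},
    {"dx": 0.078, "dy": -0.593, "dz": 0, "wx": 0, "wy": 0, "wz": 3, "hand": 12},
    {"dx": 0.106, "dy": -0.689, "dz": 0, "wx": 0, "wy": 0, "wz": 3.5, "hand": 12},
    {"dx": 0.138, "dy": -0.783, "dz": 0, "wx": 0, "wy": 0, "wz": 4, "hand": 12},
    {"dx": 0.174, "dy": -0.876, "dz": 0, "wx": 0, "wy": 0, "wz": 4.5, "hand": 12},
    {"dx": 0.215, "dy": -0.968, "dz": 0, "wx": 0, "wy": 0, "wz": 5, "hand": 12},
    {"dx": 0.25, "dy": -1.04, "dz": 0, "wx": 0, "wy": 0, "wz": 5.4, "hand": 12},
    {"dx": 0.278, "dy": -1.093, "dz": 0, "wx": 0, "wy": 0, "wz": 5.7, "hand": 12},
    {"dx": 0.297, "dy": -1.128, "dz": 0, "wx": 0, "wy": 0, "wz": 5.9, "hand": 12},
    {"dx": 0.307, "dy": -1.145, "dz": 0, "wx": 0, "wy": 0, "wz": 6, "hand": 12},
  ],
)

```text
clock: 24.5
eef_pos: [0.6718, 0.0707, 0.0615]
tool_rot: [0.01, 1.0, 0.0, -0.002]
ft_force: [-6.0, -0.1, -11.4]
grip_width: 0.0183
grasp_force: 58.9
```

>>> drive_tool(
  rows=[
    {"dx": 0, "dy": -0.04, "dz": 0, "wx": 0, "wy": 0, "wz": 0.2, "hand": 12},
    {"dx": 0.003, "dy": -0.12, "dz": 0, "wx": 0, "wy": 0, "wz": 0.6, "hand": 12},
    {"dx": 0.009, "dy": -0.2, "dz": 0, "wx": 0, "wy": 0, "wz": 1, "hand": 12},
    {"dx": 0.02, "dy": -0.299, "dz": 0, "wx": 0, "wy": 0, "wz": 1.5, "hand": 12},
    {"dx": 0.035, "dy": -0.398, "dz": 0, "wx": 0, "wy": 0, "wz": 2, "hand": 12},
    {"dx": 0.054, "dy": -0.496, "dz": 0, "wx": 0, "wy": 0, "wz": 2.5, "hand": 12},
    {"dx": 0.078, "dy": -0.593, "dz": 0, "wx": 0, "wy": 0, "wz": 3, "hand": 12},
    {"dx": 0.106, "dy": -0.689, "dz": 0, "wx": 0, "wy": 0, "wz": 3.5, "hand": 12},
    {"dx": 0.138, "dy": -0.783, "dz": 0, "wx": 0, "wy": 0, "wz": 4, "hand": 12},
    {"dx": 0.174, "dy": -0.876, "dz": 0, "wx": 0, "wy": 0, "wz": 4.5, "hand": 12},
    {"dx": 0.195, "dy": -0.922, "dz": 0, "wx": 0, "wy": 0, "wz": 4.75, "hand": 12},
    {"dx": 0.195, "dy": -0.922, "dz": 0, "wx": 0, "wy": 0, "wz": 4.75, "hand": 12},
  ],
)

```text
clock: 25.7
eef_pos: [0.661, 0.025, 0.0615]
tool_rot: [0.215, 0.977, 0.0, -0.002]
ft_force: [-5.0, 0.7, -10.8]
grip_width: 0.018
grasp_force: 59.0
```

```bash
cat > st.py <<'E'
from h import *
o=bot.get_obs();M=R.from_quat(o['tool_rot']).as_matrix();d=o['eef_pos'][:2]-[.5573,.0738]
print(o['clock'],(M.T@o['ft_force']).round(2),np.linalg.norm(d).round(4),np.degrees(np.arctan2(d[1],d[0])).round(2),np.degrees(np.arctan2(M[1,0],M[0,0])).round(2))
E
python3 st.py
```

```text
25.7 [ 4.8  -1.51 10.86] 0.1146 -25.22 155.13
```

>>> drive_tool(
  rows=[
    {"dx": 0, "dy": -0.03, "dz": 0, "wx": 0, "wy": 0, "wz": 0.15, "hand": 12},
    {"dx": 0.001, "dy": -0.06, "dz": 0, "wx": 0, "wy": 0, "wz": 0.3, "hand": 12},
    {"dx": 0.002, "dy": -0.09, "dz": 0, "wx": 0, "wy": 0, "wz": 0.45, "hand": 12},
    {"dx": 0.003, "dy": -0.11, "dz": 0, "wx": 0, "wy": 0, "wz": 0.55, "hand": 12},
    {"dx": 0.003, "dy": -0.12, "dz": 0, "wx": 0, "wy": 0, "wz": 0.6, "hand": 12},
    {"dx": 0.003, "dy": -0.12, "dz": 0, "wx": 0, "wy": 0, "wz": 0.6, "hand": 12},
  ],
)

```text
clock: 26.3
eef_pos: [0.6586, 0.0202, 0.0614]
tool_rot: [0.24, 0.971, 0.0, -0.002]
ft_force: [-5.2, 1.5, -12.2]
grip_width: 0.0181
grasp_force: 59.0
```

```bash
python3 st.py
```

```text
26.3 [ 5.28 -1.15 12.17] 0.1146 -27.9 152.2
```

>>> drive_tool(
  rows=[
    {"dx": 0, "dy": -0.01, "dz": 0, "wx": 0, "wy": 0, "wz": 0.05, "hand": 12},
    {"dx": 0, "dy": -0.02, "dz": 0, "wx": 0, "wy": 0, "wz": 0.1, "hand": 12},
    {"dx": 0, "dy": -0.03, "dz": 0, "wx": 0, "wy": 0, "wz": 0.15, "hand": 12},
    {"dx": 0, "dy": -0.03, "dz": 0, "wx": 0, "wy": 0, "wz": 0.15, "hand": 12},
  ],
)

```text
clock: 26.7
eef_pos: [0.6579, 0.0189, 0.0614]
tool_rot: [0.247, 0.969, 0.0, -0.002]
ft_force: [-3.8, 1.2, -11.1]
grip_width: 0.0182
grasp_force: 59.0
```

```bash
python3 st.py
```

```text
26.7 [ 3.84 -0.73 11.14] 0.1146 -28.62 151.45
```

>>> drive_tool(
  rows=[
    {"dx": 0, "dy": -0.01, "dz": 0, "wx": 0, "wy": 0, "wz": 0.05, "hand": 12},
    {"dx": 0, "dy": -0.02, "dz": 0, "wx": 0, "wy": 0, "wz": 0.1, "hand": 12},
    {"dx": 0, "dy": -0.02, "dz": 0, "wx": 0, "wy": 0, "wz": 0.1, "hand": 12},
  ],
)

```text
clock: 27.0
eef_pos: [0.6575, 0.018, 0.0615]
tool_rot: [0.251, 0.968, 0.0, -0.001]
ft_force: [-4.6, 2.1, -11.5]
grip_width: 0.0181
grasp_force: 59.0
```

```bash
python3 st.py
```

```text
27.0 [ 5.01 -0.44 11.56] 0.1147 -29.1 150.95
```

>>> drive_tool(
  rows=[
    {"dx": 0, "dy": -0.01, "dz": 0, "wx": 0, "wy": 0, "wz": 0.05, "hand": 12},
    {"dx": 0, "dy": -0.02, "dz": 0, "wx": 0, "wy": 0, "wz": 0.1, "hand": 12},
    {"dx": 0, "dy": -0.02, "dz": 0, "wx": 0, "wy": 0, "wz": 0.1, "hand": 12},
  ],
)

```text
clock: 27.3
eef_pos: [0.657, 0.0172, 0.0615]
tool_rot: [0.255, 0.967, 0.0, -0.001]
ft_force: [-4.2, 2.1, -12.1]
grip_width: 0.0183
grasp_force: 59.0
```

```bash
python3 st.py
```

```text
27.3 [ 4.7  -0.23 12.08] 0.1147 -29.59 150.45
```

>>> drive_tool(
  rows=[
    {"dx": 0, "dy": -0.01, "dz": 0, "wx": 0, "wy": 0, "wz": 0.05, "hand": 12},
    {"dx": 0, "dy": -0.02, "dz": 0, "wx": 0, "wy": 0, "wz": 0.1, "hand": 12},
    {"dx": 0, "dy": -0.02, "dz": 0, "wx": 0, "wy": 0, "wz": 0.1, "hand": 12},
  ],
)

```text
clock: 27.6
eef_pos: [0.6565, 0.0163, 0.0615]
tool_rot: [0.259, 0.966, 0.0, -0.002]
ft_force: [-4.6, 2.2, -12.5]
grip_width: 0.0185
grasp_force: 59.0
```

```bash
python3 st.py
```

```text
27.6 [ 4.99 -0.43 12.53] 0.1147 -30.09 149.95
```

No contact yet; I'll continue in 1 mm steps.

>>> drive_tool(
  rows=[
    {"dx": 0, "dy": -0.01, "dz": 0, "wx": 0, "wy": 0, "wz": 0.05, "hand": 12},
    {"dx": 0, "dy": -0.02, "dz": 0, "wx": 0, "wy": 0, "wz": 0.1, "hand": 12},
    {"dx": 0, "dy": -0.02, "dz": 0, "wx": 0, "wy": 0, "wz": 0.1, "hand": 12},
  ],
)

```text
clock: 27.9
eef_pos: [0.656, 0.0155, 0.0614]
tool_rot: [0.263, 0.965, 0.0, -0.001]
ft_force: [-5.1, 2.3, -11.8]
grip_width: 0.018
grasp_force: 59.0
```

```bash
python3 st.py
```

```text
27.9 [ 5.53 -0.65 11.84] 0.1147 -30.58 149.45
```

>>> drive_tool(
  rows=[
    {"dx": 0, "dy": -0.01, "dz": 0, "wx": 0, "wy": 0, "wz": 0.05, "hand": 12},
    {"dx": 0, "dy": -0.015, "dz": 0, "wx": 0, "wy": 0, "wz": 0.08, "hand": 12},
    {"dx": 0, "dy": -0.015, "dz": 0, "wx": 0, "wy": 0, "wz": 0.08, "hand": 12},
  ],
)

```text
clock: 28.2
eef_pos: [0.6558, 0.0151, 0.0615]
tool_rot: [0.267, 0.964, 0.001, -0.001]
ft_force: [-4.9, 2.7, -12.4]
grip_width: 0.018
grasp_force: 59.0
```

```bash
python3 st.py
python3 - <<'E'
from h import *
s=shot('top');w=shot('wrist')
cv2.imwrite('pics/c8.png',np.hstack([cv2.resize(s[120:260,230:370,::-1],(320,320),interpolation=cv2.INTER_CUBIC),cv2.resize(w[80:400,150:470,::-1],(480,320*1))]))
E
```

```text
28.2 [ 5.53 -0.23 12.4 ] 0.1147 -30.8 149.07
```

>>> drive_tool(
  rows=[
    {"dx": 0, "dy": -0.01, "dz": 0, "wx": 0, "wy": 0, "wz": 0.05, "hand": 12},
    {"dx": 0, "dy": -0.02, "dz": 0, "wx": 0, "wy": 0, "wz": 0.1, "hand": 12},
    {"dx": 0, "dy": -0.02, "dz": 0, "wx": 0, "wy": 0, "wz": 0.1, "hand": 12},
  ],
)

```text
clock: 28.6
eef_pos: [0.6558, 0.015, 0.0615]
tool_rot: [0.271, 0.963, 0.001, -0.001]
ft_force: [-2.9, 4.5, -12.6]
grip_width: 0.0184
grasp_force: 59.2
```

```bash
python3 st.py
```

```text
28.6 [ 4.82  2.27 12.65] 0.1147 -30.85 148.61
```

View pics/c8.png

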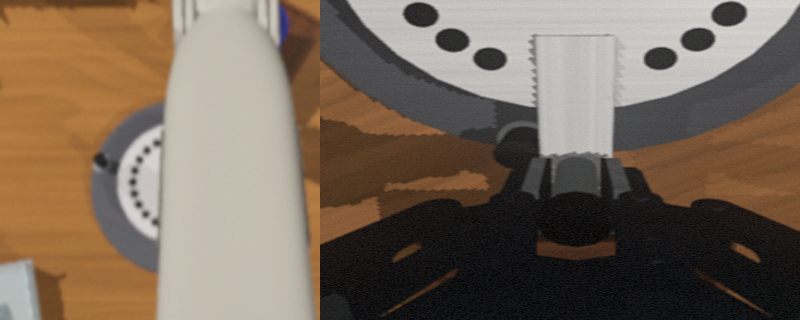

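The arm has stopped against the buffer (left of the arm in the wrist view): the position stalled at -30.85° and the force rose by about 2.7 N. I release now and rise.

>>> drive_tool(
  rows=[
    {"dx": 0, "dy": 0, "dz": 0, "wx": 0, "wy": 0, "wz": 0, "hand": 18},
    {"dx": 0, "dy": 0, "dz": 0, "wx": 0, "wy": 0, "wz": 0, "hand": 24},
    {"dx": 0, "dy": 0.02, "dz": 0, "wx": 0, "wy": 0, "wz": 0, "hand": 34},
    {"dx": 0, "dy": 0.02, "dz": 0, "wx": 0, "wy": 0, "wz": 0, "hand": 42},
    {"dx": 0, "dy": 0.02, "dz": 0, "wx": 0, "wy": 0, "wz": 0, "hand": 42},
    {"dx": 0, "dy": 0.02, "dz": -0.4, "wx": 0, "wy": 0, "wz": 0, "hand": 42},
    {"dx": 0, "dy": 0.02, "dz": -1, "wx": 0, "wy": 0, "wz": 0, "hand": 42},
    {"dx": 0, "dy": 0.02, "dz": -1.8, "wx": 0, "wy": 0, "wz": 0, "hand": 42},
    {"dx": 0, "dy": 0.02, "dz": -2.6, "wx": 0, "wy": 0, "wz": 0, "hand": 42},
    {"dx": 0.5, "dy": 0.02, "dz": -3, "wx": 0, "wy": 0, "wz": 0, "hand": 42},
    {"dx": 0.5, "dy": 0.02, "dz": -3, "wx": 0, "wy": 0, "wz": 0, "hand": 42},
    {"dx": 0.5, "dy": 0.02, "dz": -3, "wx": 0, "wy": 0, "wz": 0, "hand": 42},
  ],
)

```text
clock: 29.8
eef_pos: [0.636, 0.0272, 0.2135]
tool_rot: [0.271, 0.963, 0.0, 0.002]
ft_force: [0.6, 0.5, -0.0]
grip_width: 0.042
grasp_force: 0.0
```

Run:
```python
from h import *
o=bot.get_obs();print(o['eef_pos'].round(4),R.from_quat(o['tool_rot']).as_matrix().round(3)[:2,:2].tolist())
w=shot('wrist','w9');s=shot('side','s9')
cv2.imwrite('pics/c9.png',np.hstack([cv2.resize(w[:,:,::-1],(480,300)),cv2.resize(s[130:250,210:338,::-1],(320,300),interpolation=cv2.INTER_CUBIC)]))
```

```text
[0.636  0.0272 0.2135] [[-0.854, 0.521], [0.521, 0.854]]
```

View pics/c9.png

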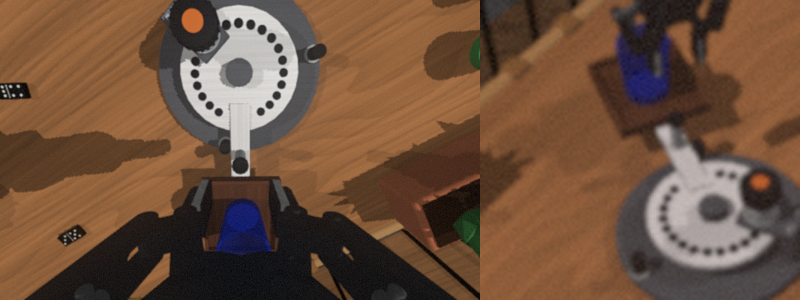

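The arm lies against the out-buffer (buffer at (224,146), arm edge at about 231). The glass stands near the tray middle, the knob is still up and the gripper is clear, so I hand in.

```bash
python3 -c "
from workcell import bot
print(bot.job_done())"
```

```text
the job is handed in; nothing more can be done
None
```

I handed the job in at about 30 s: the plunger is parked in its rest notch, the tray arm is against its buffer (the swing stalled there under about 3 N), and the cobalt glass is standing near the tray's middle; no verdict was shown.

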